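Open the strip analyser for a feed-roller change

TASK

Get the strip analyser ready for a roller change: first, with its cover still shut, take the spare feed roller from its tray and rest it level with both shaft ends in the V notches of the service stand, and let go of it. Then raise the analyser's cover, which has a tab at its front, to 50 degrees open and finish while still holding it there with the gripper, because it falls shut by itself and must not be propped on anything. Leave the bottle, the jar and the carton where they are.

Things in the scene. Friction and masses are not known exactly. Their poses are not given: they have to be found in the camera images.
- roller: Spare feed roller, loose, about 220 g: a black rubber sleeve 24 mm in diameter and 110 mm long on a steel shaft 10 mm in diameter and 170 mm long, so that 30 mm of bare shaft sticks out at each end. Both ends are alike. Origin at its middle, on its axis; its x axis runs along the shaft. It starts lying in the packing tray.
- tray: Packing tray, fixed: flat grey plastic plate 190 x 80 x 4 mm. Origin: centre of its underside, x along its length, z up. The roller lies along its x, axis 16 mm above the bench, between four chocks that rise 6 mm above the plate, 41 to 51 mm either side of the middle along x: the middle 80 mm of the sleeve is free to grip.
- stand: Service stand, fixed: dark base 170 x 70 x 8 mm, two pale uprights 8 mm thick and 67 mm high at x = -70 and +70 mm, each with a 90 degree V notch open to the top, 34 mm wide at the mouth, bottom 50 mm up. Origin: centre of the underside; x from notch to notch, z up. Seated, the roller's axis is above the stand's x axis, 57 mm up, the sleeve between the uprights, 11 mm to spare at either end.
- analyser: Strip analyser, fixed: white plastic housing 300 mm deep, 220 mm wide, 105 mm high in its front part and 135 mm in the rear 90 mm (with a screen). Origin at the centre of its underside, z up; its front is its -x side, towards the robot. The open bay in front lies under the cover.
- cover (a joint): Opening angle of the analyser's cover in radians: 0 shut and level, growing as its front rises, stop at 1.35; 50 degrees is 0.873. The cover is a flat white plate 207 x 220 x 10 mm, about 350 g, hinged at its rear edge about a level axis along the analyser's y. It has no stay or spring: let go at any angle, it falls shut.
- cover_hinge (a point): Middle of the hinge axis of the cover, 60 mm behind the analyser's origin (analyser x = +60 mm), 110 mm above the bench. The hinge axis is the analyser's y axis.
- cover_tab (a point): Grip point on the cover's front tab, 240 mm from the hinge axis; 110 mm above the bench when shut. The tab is a grey bar 24 mm wide (along the analyser's y), 12 mm thick, sticking out 45 mm in front of the cover over free bench; this point is 30 mm out from the cover's edge. Pinched from above across its 24 mm, it can turn between the pads as the cover rises.
- bottle: Bystander: upright white bottle, 60 mm in diameter, 130 mm high, loose; origin at the centre of its underside.
- jar: Bystander: small clear jar with a white cap, 50 mm in diameter, 50 mm high, loose; origin at the centre of its underside.
- carton: Bystander: closed white carton with a dark teal band, 70 x 110 x 45 mm, loose; origin at the centre of its underside.
There are look-alikes about, which are no part of the job. Of the things that look like the roller, the largest one is meant.

How it is judged:
By the outcome, as a careful person would: the job done as asked, in the order asked, and still so for the second after the job is handed in, while the arm keeps its last pose, push and grip.
It also fails if it takes over 64 s, if anything falls off the work surface, if the arm or the gripper's body presses on something with over 40 N, if the wrist force passes 120 N, or if a joint passes its speed limit or range.

ROBOT

A 6-joint arm with a two-finger parallel gripper is mounted at the origin on the work surface. World frame = base frame: x ahead of the robot, y to its left, z up, the work surface at z = 0. Lengths are in m, angles in rad, forces in N, time in s.
With the tool pointing down it reaches from about 0.35 to 0.975 m from the base axis. Payload 4.9 kg.
Tool frame: the origin (TCP) lies at the very end of the fingers, on their centre line; the grasp point (between the pads) lies 19 mm behind it; x points along the fingers, y is the direction in which the jaws open and shut, and the axes are right-handed (so a half turn about x gives the same grasp; the last joint's range is limited). The gripper opens to 85 mm and grips with 20 to 120 N. Pads are 22 mm wide; open, the fingers measure 114 mm over their backs; the gripper's body (76 mm by 85 mm) begins 54 mm behind the grasp point. The pads swing forward as they close: fully open they stand 13 mm farther back than shut.
Start: joints at [1.007, 0.053, 1.613, -0, 1.476, -0.119], TCP at [0.269, 0.564, 0.231] pointing down, gripper open.
Joint ranges: [-3.01, 3.01], [-1.01, 2.22], [0.06, 2.58], [-1.02, 4.17], [0.09, 2.62], [-3.14, 3.14]. Speed limits (rad/s): [2.57, 2.57, 3.14, 3.14, 3.14, 3.14].

INTERFACE

Orientations are given as a rotation vector (axis times angle).
In Python, from station import ctrl, get_image, calibration, finish_job, search_frame, cut_out, mark_of gives the robot as it stands. The module is installed in compiled form; this text tells all that it offers.
- The arm moves only by the tool arm_command, never from a script. Its argument "plan" is a list that holds one entry, the list of rows, each a list of 7 numbers: the shift along the tool's x, y, z in m, then the turn, a rotation vector about the tool's x, y, z in degrees, then the finger opening in m, from 0 to 0.0854. A call has 1 to 20 rows; each row shifts and turns the pose as measured when the row begins, along the tool's axes as they then stand; what a row does not reach is not made up. A row lasts 1/12 s, in which the tool goes at most 41.7 mm and 7.16 degrees, less where a joint would pass 70% of its speed; a pose out of reach is approached as far as the arm can. A call with a gripper value outside its range is refused whole. The fingers move at their own pace and stop on an object; "squeeze" is the grip in N (left out, the last holds). Time passes only in rows, so rows that do not move let the fingers close. It gives the time, the measured TCP pose, the force and the opening at its end, in the units of the state.
- ctrl.get_obs(): the state, without advancing time (a new reading comes with each control period).
- get_image(name): name is "scene" or "top" or "wrist"; returns the picture (480x640x3 uint8, red, green, blue); there is no depth.
- calibration(name): a dict with "fx", "fy", "cx", "cy" (pixels), "cam_to_world" (4x4, takes a point from camera to world coordinates); the wrist camera has in their place "hand_eye" (4x4, takes a point from camera to tool coordinates, whose origin is the TCP and whose axes are the tool frame's). Camera axes: x right, y down, z forward; pixel columns grow to the right and rows downward; lengths in m; the calibration is good to about 2 mm. The wrist camera is an equidistant fisheye: a pixel r from the principal point sees the ray r / f radians off the axis. A picture is of the moment at which its call begins: read the wrist's pose just before it. calibration takes no time and is no camera call.
- finish_job(): hands the job in, once; it reports no verdict.
Trained networks look in the newest picture that a camera, given by its name, has taken for a name from the list of things; names that differ only in an ending like _2 or _b are one class to them, and where a whole thing is asked for, a point or a joint stands for the part that bears it (a point fixed in the world has none). Each returns a list of dicts, best first, with "conf" (0 to 1); they miss things now and then, are a little off and sometimes report something else, mostly with a low value. They report only what shows in the picture. A call takes as long as a camera call. They do not tell look-alikes from the thing itself.
- search_frame(camera, thing): "at" ([x, y, z] in m, in the coordinates of the camera as it stood for that picture, good to about 4 mm: the middle of the surface that is visible of it).
- cut_out(camera, thing): "mask" (480x640 bool, what is visible of it).
- mark_of(camera, thing): "at" ([x, y, z] in m, in the coordinates of the camera as it stood for that picture, good to about 4 mm: a listed point, or the origin of a listed thing).
The state is a dict: "t": time; "q": joint angles; "dq": joint speeds; "effort": joint torques, N m; "tool_pos": TCP position; "tool_rot": TCP orientation; "contact_force": force on the tool from outside, world axes, zero at the start; "wrist_torque": the same for the moment, N m; "opening": finger opening in m.
Only numpy, scipy, OpenCV 4.12 (cv2) and the standard library are available. Lean on these libraries where they do the work, as an engineer would, in place of code of your own. Each camera call takes 0.05 s, during which the arm holds its last target. There are 200 camera calls.

## Working session

There is one attempt and no reset: what is moved stays moved. The work goes in short steps, Python scripts to look and compute and a tool call to move; the robot and the scene stay as the last step left them, time stands still between calls to the robot, and variables do not carry over. Pictures are saved under pics/ and viewed, about 8 in all and at most 12, crops included, and the job is handed in when it is done.

Besides the shell and the picture viewer there is one more tool, called after "Call:" as a command line: name --argument value ..., lists and objects as JSON in quotes. arm_command: Moves the arm, as the interface text tells. Its arguments: {"type":"object","properties":{"plan":{"type":"array","items":{"type":"array","items":{"type":"array","items":{"type":"number"}}}},"squeeze":{"type":"number"}},"required":["plan"]}

```bash
mkdir -p pics; cat > h.py <<'E'
import numpy as np, cv2
from station import ctrl,get_image,calibration,finish_job,search_frame,cut_out,mark_of
from scipy.spatial.transform import Rotation as R
def c2w(cam):
    c=calibration(cam)
    if 'cam_to_world' in c: return np.array(c['cam_to_world'])
    o=ctrl.get_obs(); T=np.eye(4); T[:3,:3]=R.from_rotvec(o['tool_rot']).as_matrix(); T[:3,3]=o['tool_pos']
    return T@np.array(c['hand_eye'])
def w(T,p): return (T@np.r_[p,1])[:3]
def px(cam,p):
    c=calibration(cam); return (round(c['fx']*p[0]/p[2]+c['cx']),round(c['fy']*p[1]/p[2]+c['cy']))
def save(n,im): cv2.imwrite('pics/'+n,cv2.cvtColor(im,cv2.COLOR_RGB2BGR))
def onplane(cam,uv,z):
    c=calibration(cam);T=c2w(cam)
    d=T[:3,:3]@np.array([(uv[0]-c['cx'])/c['fx'],(uv[1]-c['cy'])/c['fy'],1]); return T[:3,3]+d*(z-T[2,3])/d[2]
E
python3 - <<'E'
from h import *
np.set_printoptions(precision=4,suppress=True)
for cam in ['top','scene']:
    im=get_image(cam); save(cam+'0.png',im); T=c2w(cam); print(cam,T[:3,3],calibration(cam)['fx'])
    for th in ['roller','tray','stand','analyser','cover_hinge','cover_tab','bottle','jar','carton']:
        for r in mark_of(cam,th)[:4]: print(th,round(r['conf'],2),w(T,r['at']),px(cam,r['at']))
o=ctrl.get_obs(); print(o['t'],o['contact_force'],R.from_rotvec(o['tool_rot']).as_matrix())
E
```

```text
top [ 0.356  -0.0567  1.1566] 442.6955089211363
roller 0.95 [ 0.4605 -0.3408  0.0168] (444, 285)
roller 0.77 [ 0.4941 -0.4826  0.0112] (497, 271)
roller 0.71 [ 0.3836 -0.2135  0.0105] (395, 317)
tray 0.6 [ 0.4568 -0.3404  0.0042] (442, 287)
stand 0.59 [0.4373 0.343  0.0016] (180, 301)
stand 0.37 [ 0.3771 -0.0704 -0.0004] (339, 321)
analyser 0.6 [ 0.6485 -0.0477  0.0016] (328, 219)
cover_hinge 0.86 [ 0.7074 -0.0528  0.1101] (329, 185)
cover_tab 0.88 [ 0.4692 -0.0159  0.1096] (315, 281)
bottle 0.72 [ 0.6617  0.3653 -0.0014] (175, 218)
jar 0.7 [ 0.375  -0.0742 -0.0005] (340, 322)
carton 0.9 [ 0.7183 -0.3661  0.0054] (445, 190)
scene [ 1.2351 -1.1297  0.9402] 623.7400172929262
roller 0.77 [ 0.4948 -0.48    0.0102] (193, 364)
roller 0.75 [ 0.3813 -0.2058  0.0089] (233, 279)
roller 0.72 [ 0.4559 -0.337   0.0182] (222, 316)
tray 0.83 [ 0.4598 -0.3374  0.0052] (224, 321)
stand 0.59 [ 0.4372  0.3469 -0.0013] (360, 192)
analyser 0.83 [ 0.6435 -0.0428 -0.0007] (357, 279)
analyser 0.23 [0.6626 0.3617 0.0044] (430, 207)
cover_hinge 0.9 [ 0.7058 -0.0539  0.112 ] (379, 251)
cover_tab 0.88 [ 0.4746 -0.0201  0.1101] (304, 219)
bottle 0.95 [0.6631 0.3613 0.0021] (430, 208)
bottle 0.47 [ 0.3792 -0.0709 -0.0051] (265, 256)
jar 0.69 [ 0.3802 -0.0711 -0.0003] (265, 255)
carton 0.7 [ 0.7213 -0.3632 -0.0025] (315, 373)
1.0 [-0.1325 -0.0496 -0.0733] [[-0.      0.4303  0.9027]
 [ 0.0001  0.9027 -0.4303]
 [-1.      0.     -0.    ]]
```

View pics/top0.png

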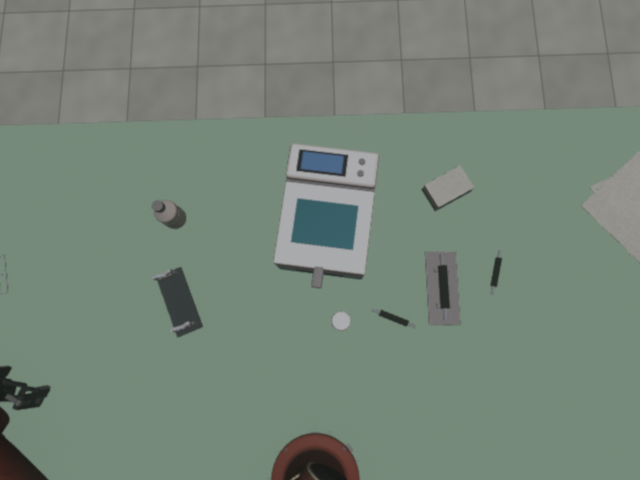

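```bash
python3 - <<'E'
from h import *
np.set_printoptions(precision=4,suppress=True)
im=get_image('top')
for th,z in [('roller',.016),('tray',.004),('stand',.04),('analyser',.11),('cover_tab',.116)]:
    for r in cut_out('top',th)[:3]:
        m=r['mask'].astype(np.uint8); c,s,a=cv2.minAreaRect(cv2.findNonZero(m)); 
        b=np.array([onplane('top',p,z)[:2] for p in cv2.boxPoints((c,s,a))])
        e1=b[1]-b[0];e2=b[2]-b[1]; L=e1 if np.linalg.norm(e1)>np.linalg.norm(e2) else e2
        print(th,round(r['conf'],2),np.round(c),'ctr',b.mean(0),'dims',np.linalg.norm(e1),np.linalg.norm(e2),'ang',np.degrees(np.arctan2(L[1],L[0]))%180)
save('crop_roller.png',cv2.resize(im[230:350,370:530],(800,600),interpolation=cv2.INTER_CUBIC))
save('crop_stand.png',cv2.resize(im[240:360,100:260],(800,600),interpolation=cv2.INTER_CUBIC))
E
```

```text
roller 0.76 [394. 317.] ctr [ 0.3828 -0.2091] dims 0.017561179384060835 0.11118421803976491 ang 64.30732191402126
roller 0.75 [443. 287.] ctr [ 0.4569 -0.3394] dims 0.02587730950296472 0.16443239956420017 ang 175.79471163093118
roller 0.73 [495. 272.] ctr [ 0.4926 -0.4763] dims 0.10477541181653488 0.015983870249088317 ang 163.78910370007392
tray 0.61 [442. 287.] ctr [ 0.458  -0.3393] dims 0.08701649777835398 0.19577120767982534 ang 178.54796100746879
stand 0.79 [177. 301.] ctr [0.4369 0.337 ] dims 0.07745469460936236 0.16967409680600698 ang 20.366777113130183
analyser 0.83 [325. 217.] ctr [ 0.6312 -0.0416] dims 0.35264072070476543 0.22926728453523887 ang 173.04035432540476
cover_tab 0.71 [442. 287.] ctr [ 0.4484 -0.312 ] dims 0.07460640940337117 0.17226838775117465 ang 178.73234752322745
cover_tab 0.67 [322. 235.] ctr [ 0.5824 -0.0347] dims 0.258753748348382 0.22709701034821642 ang 173.25357895729576
```

View pics/crop_roller.png

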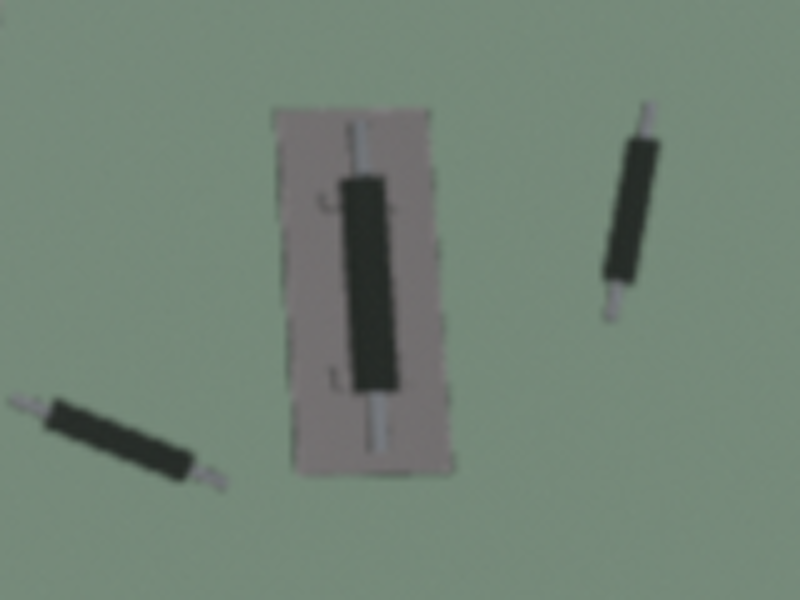

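View pics/crop_stand.png

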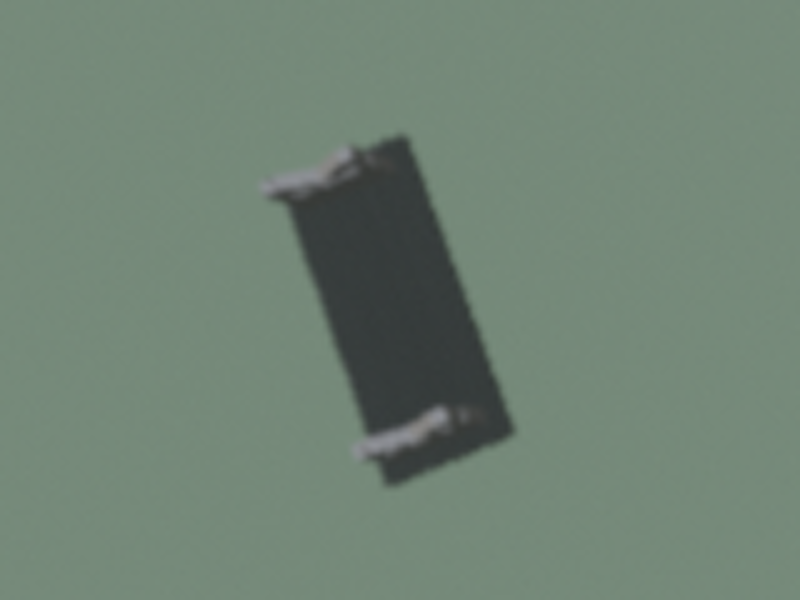

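The candidates for the roller are (394,317), (444,287) and (495,272). The one at (444,287) is the longest, about 170 mm against about 110 mm for the others. It also lies in the grey tray between the chocks, so it is the one meant, and the enlarged crop confirms it. The stand is at (178,301), with its uprights at the upper-left and lower ends. The next step is to look at the stand from above with the wrist camera.

```bash
cat >> h.py <<'E'
np.set_printoptions(precision=4,suppress=True)
def state():
    o=ctrl.get_obs(); M=R.from_rotvec(o['tool_rot']).as_matrix()
    print('t',round(o['t'],2),'pos',np.round(o['tool_pos'],4),'psi',round(np.degrees(np.arctan2(M[1,1],M[0,1])),2),'down',np.round(M[:,0],3),'op',round(o['opening'],4),'q',np.round(o['q'],2)); return o,M
def go(target,psi,step=.038,q=0.1):
    """print the tool-frame shift/turn still needed and an even split into rows"""
    o,M=state(); d=M.T@(np.array(target)-o['tool_pos'])*1000
    th=(np.degrees(np.arctan2(M[1,1],M[0,1]))-psi+180)%360-180
    n=max(int(np.ceil(np.linalg.norm(d)/1000/step)),1); m=int(np.ceil(abs(th)/6.5))
    print('shift mm',np.round(d,1),'rows',n,'each',np.round(d/n,1),'| turn about x',round(th,2),'rows',m,'each',round(th/max(m,1),2))
E
python3 - <<'E'
from h import *
f=lambda u,v,ox,oy,z: onplane('top',(ox+u/5,oy+v/5),z)[:2]
a=f(358,120,370,230,.016);b=f(377,452,370,230,.016);print('shaft ends',a,b,(a+b)/2,np.linalg.norm(a-b),np.degrees(np.arctan2(*(a-b)[::-1])))
a=f(362,178,370,230,.018);b=f(376,391,370,230,.018);print('sleeve ends',a,b,(a+b)/2,np.linalg.norm(a-b),np.degrees(np.arctan2(*(a-b)[::-1])))
a=f(405,135,100,240,.008);b=f(513,432,100,240,.008);c=f(387,487,100,240,.008)
print('stand base',a,b,c,'ctr',(a+c)/2,np.linalg.norm(a-b),np.linalg.norm(c-b),np.degrees(np.arctan2(*(a-b)[::-1])))
print(np.array(calibration('wrist')['hand_eye']),calibration('wrist')['fx'])
go([.40,.32,.30],64.5)
E
```

```text
shaft ends [ 0.5416 -0.3418] [ 0.3712 -0.3393] [ 0.4564 -0.3406] 0.17041332005846274 -0.8388878393642504
sleeve ends [ 0.5109 -0.3412] [ 0.4017 -0.3405] [ 0.4563 -0.3409] 0.10916652312033526 -0.3619034575309624
stand base [0.5263 0.3414] [0.3708 0.28  ] [0.3446 0.344 ] ctr [0.4354 0.3427] 0.16711280013406413 0.06915711363790061 21.561031486105232
[[-0.0006 -0.2702  0.9628 -0.1429]
 [ 1.      0.0001  0.0007 -0.0009]
 [-0.0003  0.9628  0.2702 -0.0686]
 [ 0.      0.      0.      1.    ]] 371.64829954431775
t 1.3 pos [0.2689 0.5642 0.2313] psi 64.52 down [-0. -0. -1.] op 0.0856 q [ 1.01  0.05  1.61  0.    1.48 -0.12]
shift mm [ -68.7 -164.   223.4] rows 8 each [ -8.6 -20.5  27.9] | turn about x 0.02 rows 1 each 0.02
```

Call:
arm_command --plan '[[[-0.009,-0.016,0.024,0,0,0,0.085],[-0.009,-0.016,0.024,0,0,0,0.085],[-0.009,-0.016,0.024,0,0,0,0.085],[-0.009,-0.016,0.024,0,0,0,0.085],[-0.009,-0.016,0.024,0,0,0,0.085],[-0.009,-0.016,0.024,0,0,0,0.085],[-0.009,-0.016,0.024,0,0,0,0.085],[-0.009,-0.016,0.024,0,0,0,0.085],[0,0,0,0,0,0,0.085],[0,0,0,0,0,0,0.085]]]'

```text
t: 2.13
tool_pos: [0.3912, 0.3579, 0.3057]
tool_rot: [0.345, 1.542, -0.347]
contact_force: [-0.9, 0.5, 0.1]
opening: 0.0851
```

```bash
python3 - <<'E'
from h import *
state(); T=c2w('wrist'); im=get_image('wrist'); save('w1.png',im)
for r in mark_of('wrist','stand')[:2]: print(r['conf'],w(T,r['at']))
c=calibration('wrist'); Ti=np.linalg.inv(T)
def wp(p):
    v=w(Ti,p); th=np.arctan2(np.hypot(*v[:2]),v[2]); n=np.hypot(*v[:2]); return np.array([c['cx'],c['cy']])+c['fx']*th*v[:2]/n
for ctr,a in [((.436,.344),21.4)]:
    a=np.radians(a);u=np.array([np.cos(a),np.sin(a)]);v=np.array([-u[1],u[0]])
    for s in (-1,1):
        for k,z in [(0,.05),(-.017,.067),(.017,.067)]:
            p=np.r_[np.array(ctr)+u*s*.070+v*k,z]; q=wp(p); print(s,k,np.round(q)); cv2.circle(im,tuple(int(i) for i in q),2,(255,0,0),-1)
    for s,k in [(-1,-1),(-1,1),(1,1),(1,-1)]:
        q=wp(np.r_[np.array(ctr)+u*s*.085+v*k*.035,.008]); print(s,k,np.round(q)); cv2.circle(im,tuple(int(i) for i in q),2,(0,0,255),-1)
save('w1o.png',im)
go([.4565,-.3406,.30],90)
E
```

```text
t 2.13 pos [0.3912 0.3579 0.3057] psi 64.72 down [ 0.001 -0.002 -1.   ] op 0.0851 q [ 0.6  -0.21  1.74 -0.    1.61 -0.53]
0.84 [0.4386 0.3493 0.0023]
-1 0 [282. 201.]
-1 -0.017 [270. 215.]
-1 0.017 [291. 192.]
1 0 [372. 283.]
1 -0.017 [364. 299.]
1 0.017 [385. 278.]
-1 -1 [258. 208.]
-1 1 [297. 165.]
1 1 [396. 259.]
1 -1 [357. 296.]
t 2.23 pos [0.3907 0.3587 0.3054] psi 64.83 down [ 0.001 -0.002 -1.   ] op 0.0852 q [ 0.6  -0.21  1.74 -0.    1.61 -0.53]
shift mm [   6.8 -604.9  357. ] rows 19 each [  0.4 -31.8  18.8] | turn about x -25.17 rows 4 each -6.29
```

View pics/w1o.png

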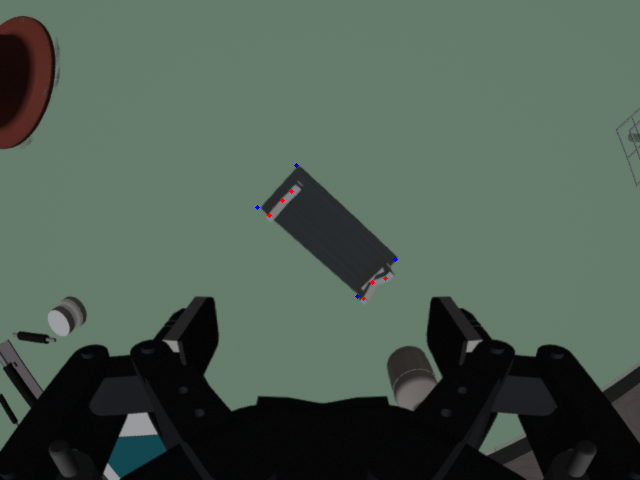

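Call:
arm_command --plan '[[[0,-0.032,0.019,0,0,0,0.085],[0,-0.032,0.019,0,0,0,0.085],[0,-0.032,0.019,0,0,0,0.085],[0,-0.032,0.019,0,0,0,0.085],[0,-0.032,0.019,0,0,0,0.085],[0,-0.032,0.019,0,0,0,0.085],[0,-0.032,0.019,0,0,0,0.085],[0,-0.032,0.019,0,0,0,0.085],[0,-0.032,0.019,0,0,0,0.085],[0,-0.032,0.019,0,0,0,0.085],[0,-0.032,0.019,0,0,0,0.085],[0,-0.032,0.019,0,0,0,0.085],[0,-0.032,0.019,0,0,0,0.085],[0,-0.032,0.019,0,0,0,0.085],[0,-0.032,0.019,0,0,0,0.085],[0,-0.032,0.019,0,0,0,0.085],[0,-0.032,0.019,0,0,0,0.085],[0,-0.032,0.019,0,0,0,0.085],[0,-0.032,0.019,0,0,0,0.085]]]'

```text
t: 3.82
tool_pos: [0.4772, -0.3468, 0.2901]
tool_rot: [0.308, 1.563, -0.299]
contact_force: [0.7, 0.4, 1.4]
opening: 0.0849
```

Call:
arm_command --plan '[[[0,0,0,-6.2,0,0,0.085],[0,0,0,-6.2,0,0,0.085],[0,0,0,-6.2,0,0,0.085],[0,0,0,-6.2,0,0,0.085],[0.02,0,0,0,0,0,0.085],[0.02,0,0,0,0,0,0.085],[0.02,0,0,0,0,0,0.085],[0,0,0,0,0,0,0.085]]]'

```text
t: 4.48
tool_pos: [0.4832, -0.3453, 0.2186]
tool_rot: [-0.046, 1.589, 0.073]
contact_force: [-0.1, 0.4, -1.0]
opening: 0.0853
```

```bash
cat >> h.py <<'E'
def wproj(T,p):
    c=calibration('wrist'); v=w(np.linalg.inv(T),p); n=np.hypot(*v[:2]); return np.array([c['cx'],c['cy']])+c['fx']*np.arctan2(n,v[2])*v[:2]/n
def wplane(T,uv,z):
    c=calibration('wrist'); r=np.array(uv,float)-[c['cx'],c['cy']]; n=np.hypot(*r); th=n/c['fx']
    d=T[:3,:3]@np.r_[r/n*np.sin(th),np.cos(th)]; return T[:3,3]+d*(z-T[2,3])/d[2]
E
python3 - <<'E'
from h import *
state(); T=c2w('wrist'); im=get_image('wrist')
for r in mark_of('wrist','roller')[:3]: print(r['conf'],w(T,r['at']))
for r in cut_out('wrist','roller')[:3]:
    P=np.array([wplane(T,p[::-1],.018)[:2] for p in np.argwhere(r['mask'])]); m=P.mean(0); U,S,V=np.linalg.svd(P-m,full_matrices=False)
    t=(P-m)@V[0]; print('mask',r['conf'],m,'mid',m+V[0]*(t.max()+t.min())/2,t.max()-t.min(),np.degrees(np.arctan2(V[0][1],V[0][0])))
for x in (-.085,-.055,0,.055,.085): 
    q=wproj(T,[.4565+x,-.3406-x*.01,.016]); cv2.circle(im,tuple(int(i) for i in q),2,(255,0,0),-1); print(q)
save('w2o.png',im)
go([.4565,-.3406,.05],89.4)
E
```

```text
t 4.48 pos [ 0.4832 -0.3453  0.2186] psi 94.32 down [-0.02   0.017 -1.   ] op 0.0853 q [-0.75  0.    1.68 -0.    1.48 -2.39]
0.95 [ 0.4521 -0.3398  0.0182]
0.9 [ 0.4942 -0.4785  0.0121]
0.62 [ 0.3765 -0.2075  0.0105]
mask 0.88 [ 0.4894 -0.4749] mid [ 0.4912 -0.4754] 0.11551363515119714 -15.710042811707739
mask 0.76 [ 0.382  -0.2124] mid [ 0.3824 -0.2115] 0.11423215110027723 66.41604122602708Traceback (most recent call last):
  File "<stdin>", line 5, in <module>
  File "h.py", line 29, in wplane
    c=calibration('wrist'); r=np.array(uv,float)-[c['cx'],c['cy']]; n=np.hypot(*r); th=n/c['fx']
ValueError: time passes only in moves, steps and waits
```

```bash
cat >> h.py <<'E'
CW=calibration('wrist'); _cal=calibration; _C={}
def calibration(n):
    if n not in _C: _C[n]=_cal(n)
    return _C[n]
def go(target,psi,step=.038):
    o,M=state(); d=M.T@(np.array(target)-o['tool_pos'])*1000; a=np.radians(psi)
    G=np.array([[0,np.cos(a),np.sin(a)],[0,np.sin(a),-np.cos(a)],[-1,0,0]])
    rv=np.degrees(R.from_matrix(M.T@G).as_rotvec())
    n=max(int(np.ceil(np.linalg.norm(d)/1000/step)),1); m=max(int(np.ceil(np.linalg.norm(rv)/6.5)),1)
    d2=G.T@(np.array(target)-o['tool_pos'])*1000
    print('shift mm',np.round(d,1),'rows',n,'each',np.round(d/n,1),'| turn',np.round(rv,2),'rows',m,'each',np.round(rv/m,2),'| shift after turn',np.round(d2,1),'each',np.round(d2/n,1))
E
python3 - <<'E'
from h import *
T=c2w('wrist'); im=get_image('wrist')
for r in cut_out('wrist','roller')[:3]:
    P=np.array([wplane(T,p[::-1],.018)[:2] for p in np.argwhere(r['mask'])]); m=P.mean(0); U,S,V=np.linalg.svd(P-m,full_matrices=False)
    t=(P-m)@V[0]; print('mask',r['conf'],m,'mid',m+V[0]*(t.max()+t.min())/2,t.max()-t.min(),np.degrees(np.arctan2(V[0][1],V[0][0])))
for x in (-.085,-.055,0,.055,.085): 
    q=wproj(T,[.4565+x,-.3406-x*.01,.016]); cv2.circle(im,tuple(int(i) for i in q),2,(255,0,0),-1)
save('w2o.png',im)
go([.4565,-.3406,.05],89.4)
E
```

```text
mask 0.88 [ 0.4561 -0.3392] mid [ 0.4571 -0.3392] 0.1704021069810161 -0.5317435614763235
mask 0.83 [ 0.491  -0.4755] mid [ 0.4924 -0.4758] 0.11645977005377404 -15.340184756741964
mask 0.68 [ 0.3817 -0.2134] mid [ 0.3825 -0.2115] 0.11442960722181336 66.68986845631835
t 4.73 pos [ 0.4852 -0.3485  0.2263] psi 94.26 down [-0.011  0.009 -1.   ] op 0.0849 q [-0.75  0.    1.67 -0.    1.48 -2.39]
shift mm [176.7   8.4 -26.1] rows 5 each [35.3  1.7 -5.2] | turn [ 4.86 -0.64 -0.51] rows 1 each [ 4.86 -0.64 -0.51] | shift after turn [176.3   7.6 -28.7] each [35.3  1.5 -5.7]
```

View pics/w2o.png

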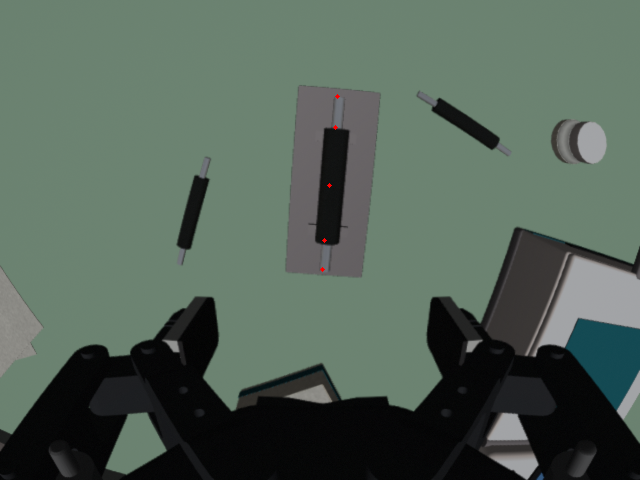

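The roller lies in the tray at (331,186), sleeve free. The other two at (193,210) and (466,122) are clearly smaller. I'm aligning now and going down to it.

Call:
arm_command --plan '[[[0,0,0,4.9,-0.6,-0.5,0.085],[0,0.002,-0.007,0,0,0,0.085],[0.03,0.002,-0.007,0,0,0,0.085],[0.03,0.002,-0.007,0,0,0,0.085],[0.03,0.002,-0.007,0,0,0,0.085],[0.03,0,0,0,0,0,0.085],[0.02,0,0,0,0,0,0.085],[0,0,0,0,0,0,0.085],[0,0,0,0,0,0,0.085]]]'

```text
t: 5.48
tool_pos: [0.4619, -0.3468, 0.0988]
tool_rot: [-0.014, 1.553, -0.015]
contact_force: [0.1, 0.3, 0.7]
opening: 0.0852
```

```bash
python3 - <<'E'
from h import *
go([.457,-.3395,.007],89.4)
E
```

```text
t 5.48 pos [ 0.4619 -0.3468  0.0988] psi 89.96 down [ 0.018 -0.019 -1.   ] op 0.0852 q [-0.77  0.04  1.85 -0.    1.22 -2.34]
shift mm [91.5  9.1 -6.5] rows 3 each [30.5  3.  -2.2] | turn [0.57 1.05 1.07] rows 1 each [0.57 1.05 1.07] | shift after turn [91.8  7.3 -4.9] each [30.6  2.4 -1.6]
```

Call:
arm_command --plan '[[[0.02,0.003,-0.002,0.3,0.6,0.6,0.085],[0.02,0.003,-0.002,0,0,0,0.085],[0.01,0.002,-0.001,0,0,0,0.085],[0,0,0,0,0,0,0.085],[0,0,0,0,0,0,0.085]]]'

```text
t: 5.9
tool_pos: [0.4626, -0.3448, 0.0592]
tool_rot: [-0.014, 1.551, -0.017]
contact_force: [-1.0, -0.1, 0.6]
opening: 0.0848
```

```bash
python3 - <<'E'
from h import *
go([.457,-.3395,.007],89.4)
T=c2w('wrist'); im=get_image('wrist')
for r in cut_out('wrist','roller')[:1]:
    P=np.array([wplane(T,p[::-1],.018)[:2] for p in np.argwhere(r['mask'])]); m=P.mean(0); U,S,V=np.linalg.svd(P-m,full_matrices=False)
    t=(P-m)@V[0]; print('mask',r['conf'],m,'mid',m+V[0]*(t.max()+t.min())/2,t.max()-t.min(),np.degrees(np.arctan2(V[0][1],V[0][0])))
go([.457,-.3395,.007],89.4)
E
```

```text
t 5.9 pos [ 0.4626 -0.3448  0.0592] psi 89.86 down [ 0.02 -0.02 -1.  ] op 0.0848 q [-0.77  0.09  1.88 -0.    1.15 -2.34]
shift mm [51.9  6.3 -6.6] rows 2 each [26.   3.2 -3.3] | turn [0.47 1.13 1.14] rows 1 each [0.47 1.13 1.14] | shift after turn [52.2  5.2 -5.7] each [26.1  2.6 -2.8]
mask 0.97 [ 0.3798 -0.2182] mid [ 0.3817 -0.2137] 0.11511000262138418 67.16185222773753
t 6.0 pos [ 0.4629 -0.3451  0.0595] psi 89.84 down [ 0.02  -0.021 -1.   ] op 0.0853 q [-0.77  0.09  1.88 -0.    1.15 -2.34]
shift mm [52.3  6.6 -6.9] rows 2 each [26.1  3.3 -3.5] | turn [0.46 1.17 1.18] rows 1 each [0.46 1.17 1.18] | shift after turn [52.5  5.5 -5.9] each [26.3  2.7 -3. ]
```

Call:
arm_command --plan '[[[0.008,0.005,-0.005,0.4,1.5,1.5,0.085],[0.004,0.003,-0.003,0,0,0,0.085],[0,0,0,0,0,0,0.085]]]'

```text
t: 6.25
tool_pos: [0.4561, -0.3383, 0.0501]
tool_rot: [0.011, 1.575, -0.004]
contact_force: [-0.3, 0.8, 0.1]
opening: 0.0853
```

```bash
python3 - <<'E'
from h import *
go([.457,-.3395,.007],89.4)
E
```

```text
t 6.25 pos [ 0.4561 -0.3383  0.0501] psi 89.43 down [-0.004  0.004 -1.   ] op 0.0853 q [-0.77  0.1   1.88  0.    1.16 -2.33]
shift mm [43.1 -1.4  1. ] rows 2 each [21.5 -0.7  0.5] | turn [ 0.03 -0.25 -0.24] rows 1 each [ 0.03 -0.25 -0.24] | shift after turn [43.1 -1.2  0.9] each [21.5 -0.6  0.4]
```

Call:
arm_command --plan '[[[0.01,0,0,0,0,0,0.085],[0.01,0,0,0,0,0,0.085],[0.008,0,0,0,0,0,0.085],[0.005,0,0,0,0,0,0.085],[0,0,0,0,0,0,0.085]]]'

```text
t: 6.67
tool_pos: [0.4556, -0.3378, 0.0133]
tool_rot: [0.011, 1.576, -0.004]
contact_force: [-0.2, 0.2, -0.7]
opening: 0.0848
```

```bash
python3 - <<'E'
from h import *
go([.457,-.3395,.007],89.4)
E
```

```text
t 6.67 pos [ 0.4556 -0.3378  0.0133] psi 89.43 down [-0.005  0.005 -1.   ] op 0.0848 q [-0.77  0.16  1.89  0.    1.1  -2.33]
shift mm [ 6.2 -1.7  1.4] rows 1 each [ 6.2 -1.7  1.4] | turn [ 0.04 -0.27 -0.27] rows 1 each [ 0.04 -0.27 -0.27] | shift after turn [ 6.3 -1.7  1.4] each [ 6.3 -1.7  1.4]
```

Call:
arm_command --plan '[[[0.006,-0.002,0.001,0,-0.3,-0.3,0.085],[0,0,0,0,0,0,0.03],[0,0,0,0,0,0,0.015],[0,0,0,0,0,0,0.015],[0,0,0,0,0,0,0.015],[0,0,0,0,0,0,0.015],[0,0,0,0,0,0,0.015],[0,0,0,0,0,0,0.015],[0,0,0,0,0,0,0.015],[0,0,0,0,0,0,0.015]]]' --squeeze 40

```text
t: 7.5
tool_pos: [0.4565, -0.3395, 0.006]
tool_rot: [0.008, 1.57, -0.008]
contact_force: [0.7, -0.3, -0.9]
opening: 0.0224
```

```bash
python3 - <<'E'
from h import *
o,_=state(); print(o['contact_force'])
E
```

```text
t 7.5 pos [ 0.4565 -0.3395  0.006 ] psi 89.44 down [ 0. -0. -1.] op 0.0224 q [-0.77  0.17  1.89  0.    1.08 -2.33]
[ 0.6684 -0.2856 -0.9304]
```

Call:
arm_command --plan '[[[-0.01,0,0,0,0,0,0.015],[-0.02,0,0,0,0,0,0.015],[-0.03,0,0,0,0,0,0.015],[-0.03,0,0,0,0,0,0.015],[-0.03,0,0,0,0,0,0.015],[-0.03,0,0,0,0,0,0.015],[-0.03,0,0,0,0,0,0.015],[-0.02,0,0,0,0,0,0.015],[-0.01,0,0,0,0,0,0.015],[0,0,0,0,0,0,0.015]]]' --squeeze 60

```text
t: 8.33
tool_pos: [0.4534, -0.3369, 0.2265]
tool_rot: [0.012, 1.577, -0.004]
contact_force: [0.4, -0.1, -1.2]
opening: 0.0219
```

```bash
python3 - <<'E'
from h import *
T=c2w('wrist'); im=get_image('wrist'); save('w3.png',im)
M=np.array(CW['hand_eye'])
for r in mark_of('wrist','roller')[:4]: print(r['conf'],'tool',w(M,r['at']),'world',w(T,r['at']))
go([.4378,.3460,.25],111.4)
E
```

```text
0.79 tool [-0.01    0.0005 -0.0071] world [ 0.4463 -0.3364  0.2365]
0.74 tool [ 0.2163  0.1244 -0.0735] world [ 0.3799 -0.2107  0.0113]
t 8.43 pos [ 0.4525 -0.336   0.2231] psi 89.43 down [-0.009  0.008 -1.   ] op 0.0218 q [-0.77 -0.08  1.76 -0.    1.48 -2.33]
shift mm [-21.  682.  -21.6] rows 18 each [-1.2 37.9 -1.2] | turn [-21.96  -0.44  -0.58] rows 4 each [-5.49 -0.11 -0.14] | shift after turn [-26.9 640.4 235.2] each [-1.5 35.6 13.1]
```

View pics/w3.png

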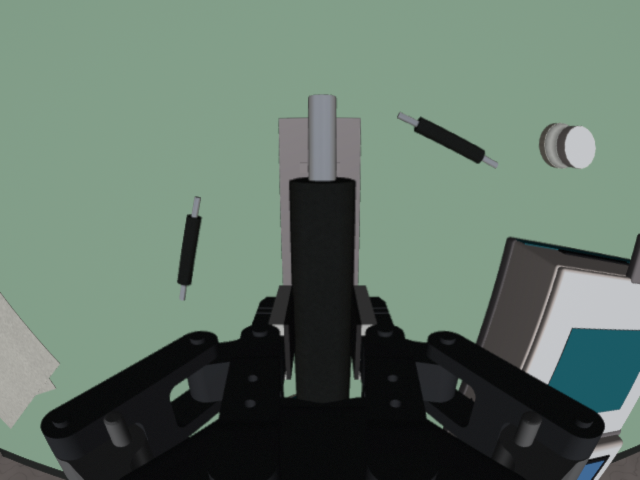

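Call:
arm_command --plan '[[[-0.001,0.02,-0.001,0,0,0,0.015],[-0.001,0.038,-0.001,0,0,0,0.015],[-0.001,0.038,-0.001,0,0,0,0.015],[-0.001,0.038,-0.001,0,0,0,0.015],[-0.001,0.038,-0.001,0,0,0,0.015],[-0.001,0.038,-0.001,0,0,0,0.015],[-0.001,0.038,-0.001,0,0,0,0.015],[-0.001,0.038,-0.001,0,0,0,0.015],[-0.001,0.038,-0.001,0,0,0,0.015],[-0.001,0.038,-0.001,0,0,0,0.015],[-0.001,0.038,-0.001,0,0,0,0.015],[-0.001,0.038,-0.001,0,0,0,0.015],[-0.001,0.038,-0.001,0,0,0,0.015],[-0.001,0.038,-0.001,0,0,0,0.015],[-0.001,0.038,-0.001,0,0,0,0.015],[-0.001,0.038,-0.001,0,0,0,0.015],[-0.001,0.038,-0.001,0,0,0,0.015],[-0.001,0.02,-0.001,0,0,0,0.015],[0,0,0,0,0,0,0.015]]]'

```text
t: 10.02
tool_pos: [0.4181, 0.3414, 0.2004]
tool_rot: [0.026, 1.657, -0.004]
contact_force: [-0.9, -1.3, -2.5]
opening: 0.0222
```

Call:
arm_command --plan '[[[0,0,0,-5,0,0,0.015],[0,0,0,-5,0,0,0.015],[0,0,0,-5,0,0,0.015],[0,0,0,-5,0,0,0.015],[0,0,0,0,0,0,0.015]]]'

```text
t: 10.43
tool_pos: [0.4114, 0.3376, 0.1859]
tool_rot: [-0.263, 1.659, 0.293]
contact_force: [0.0, -0.2, -3.2]
opening: 0.0219
```

```bash
python3 - <<'E'
from h import *
go([.4378,.3460,.16],111.4)
E
```

```text
t 10.43 pos [0.4114 0.3376 0.1859] psi 109.9 down [-0.107 -0.    -0.994] op 0.0219 q [ 0.52 -0.08  1.82  0.05  1.49 -1.41]
shift mm [22.9 -2.1 30.1] rows 1 each [22.9 -2.1 30.1] | turn [-1.39 -5.73 -2.16] rows 1 each [-1.39 -5.73 -2.16] | shift after turn [25.9 -1.8 27.6] each [25.9 -1.8 27.6]
```

Call:
arm_command --plan '[[[0,0,0.012,-0.7,-2.9,-1.1,0.015],[0,0,0.012,-0.7,-2.9,-1.1,0.015],[0,0,0.006,0,0,0,0.015],[0,0,0,0,0,0,0.015]]]'

```text
t: 10.77
tool_pos: [0.4373, 0.3436, 0.1759]
tool_rot: [-0.291, 1.56, 0.28]
contact_force: [-0.7, -0.2, -2.2]
opening: 0.0216
```

```bash
python3 - <<'E'
from h import *
go([.4378,.3460,.12],111.4)
T=c2w('wrist'); im=get_image('wrist')
c,a=np.array([.4378,.346]),np.radians(21.4);u=np.array([np.cos(a),np.sin(a)]);v=np.array([-u[1],u[0]])
for s in (-1,1):
    for k,z in [(0,.05),(-.017,.067),(.017,.067)]:
        q=wproj(T,np.r_[c+u*s*.070+v*k,z]); cv2.circle(im,tuple(int(i) for i in q),2,(255,0,0),-1)
    for k in (-1,1):
        q=wproj(T,np.r_[c+u*s*.085+v*k*.035,.008]); cv2.circle(im,tuple(int(i) for i in q),2,(0,0,255),-1)
save('w4o.png',im)
E
```

```text
t 10.77 pos [0.4373 0.3436 0.1759] psi 110.84 down [-0.007 -0.008 -1.   ] op 0.0216 q [ 0.53 -0.06  1.82 -0.    1.39 -1.4 ]
shift mm [55.9  2.3  1.8] rows 2 each [27.9  1.2  0.9] | turn [-0.56 -0.54  0.31] rows 1 each [-0.56 -0.54  0.31] | shift after turn [55.9  2.   1.3] each [28.   1.   0.6]
```

View pics/w4o.png

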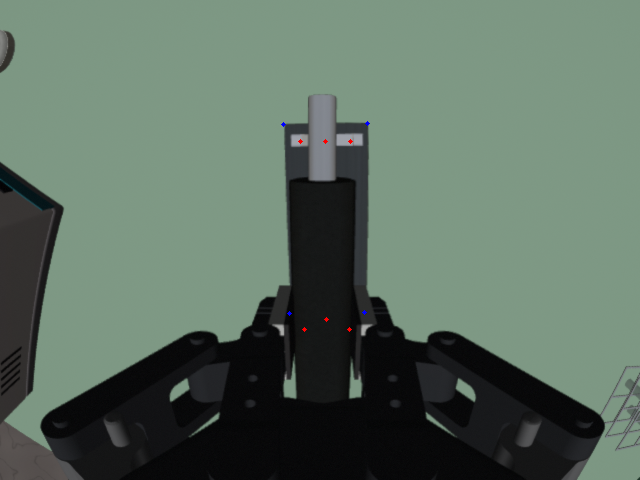

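The stand model matches the picture: the near upright is at (326,140), within about 1 mm. Lowering now.

Call:
arm_command --plan '[[[0.01,0.002,0.001,-0.5,-0.5,0.3,0.015],[0.02,0.001,0.001,0,0,0,0.015],[0.02,0,0,0,0,0,0.015],[0.02,0,0,0,0,0,0.015],[0.015,0,0,0,0,0,0.015],[0.01,0,0,0,0,0,0.015],[0,0,0,0,0,0,0.015]]]'

```text
t: 11.4
tool_pos: [0.4368, 0.3443, 0.0764]
tool_rot: [-0.284, 1.562, 0.284]
contact_force: [-0.1, 0.3, -2.1]
opening: 0.022
```

```bash
python3 - <<'E'
from h import *
go([.4375,.347,.047],111.4)
E
```

```text
t 11.4 pos [0.4368 0.3443 0.0764] psi 110.74 down [-0.01  -0.002 -1.   ] op 0.022 q [ 0.53  0.04  1.89  0.    1.21 -1.4 ]
shift mm [29.4  2.2  1.9] rows 1 each [29.4  2.2  1.9] | turn [-0.66 -0.55 -0.11] rows 1 each [-0.66 -0.55 -0.11] | shift after turn [29.4  2.2  1.6] each [29.4  2.2  1.6]
```

Call:
arm_command --plan '[[[0.005,0.003,0.002,-0.8,-0.7,-0.1,0.015],[0.008,0,0,0,0,0,0.015],[0.006,0,0,0,0,0,0.015],[0.004,0,0,0,0,0,0.015],[0,0,0,0,0,0,0.015]]]'

```text
t: 11.82
tool_pos: [0.4391, 0.3487, 0.0536]
tool_rot: [-0.293, 1.545, 0.296]
contact_force: [0.1, -0.2, -1.4]
opening: 0.0218
```

```bash
python3 - <<'E'
from h import *
go([.4375,.347,.047],111.4)
E
```

```text
t 11.82 pos [0.4391 0.3487 0.0536] psi 111.53 down [ 0.005  0.003 -1.   ] op 0.0218 q [ 0.54  0.08  1.9  -0.    1.16 -1.41]
shift mm [ 6.6 -1.1 -2.1] rows 1 each [ 6.6 -1.1 -2.1] | turn [ 0.13  0.35 -0.05] rows 1 each [ 0.13  0.35 -0.05] | shift after turn [ 6.6 -1.1 -2.1] each [ 6.6 -1.1 -2.1]
```

Call:
arm_command --plan '[[[0.003,-0.001,-0.002,0,0.3,0,0.015],[0.002,0,0,0,0,0,0.015],[0.002,0,0,0,0,0,0.015],[0,0,0,0,0,0,0.015]]]' --squeeze 30

```text
t: 12.15
tool_pos: [0.4385, 0.3476, 0.0474]
tool_rot: [-0.293, 1.548, 0.296]
contact_force: [-0.5, 0.2, -2.9]
opening: 0.022
```

```bash
python3 - <<'E'
from h import *
o,_=state();print(o['contact_force'])
go([.4375,.347,.047],111.4)
E
```

```text
t 12.15 pos [0.4385 0.3476 0.0474] psi 111.53 down [ 0.002  0.002 -1.   ] op 0.022 q [ 0.54  0.08  1.91  0.    1.15 -1.41]
[-0.4658  0.1628 -2.8819]
t 12.15 pos [0.4385 0.3476 0.0474] psi 111.53 down [ 0.002  0.002 -1.   ] op 0.022 q [ 0.54  0.08  1.91  0.    1.15 -1.41]
shift mm [ 0.4 -0.2 -1.1] rows 1 each [ 0.4 -0.2 -1.1] | turn [ 0.13  0.16 -0.07] rows 1 each [ 0.13  0.16 -0.07] | shift after turn [ 0.4 -0.2 -1.1] each [ 0.4 -0.2 -1.1]
```

Call:
arm_command --plan '[[[0.002,0,0,0,0,0,0.015],[0,0,0,0,0,0,0.015]]]'

```text
t: 12.32
tool_pos: [0.4392, 0.348, 0.0475]
tool_rot: [-0.293, 1.547, 0.296]
contact_force: [-0.1, -0.3, -2.6]
opening: 0.022
```

Call:
arm_command --plan '[[[0.002,0,0,0,0,0,0.015],[0,0,0,0,0,0,0.015]]]'

```text
t: 12.48
tool_pos: [0.4402, 0.3484, 0.0474]
tool_rot: [-0.293, 1.545, 0.297]
contact_force: [-0.5, -0.5, -2.2]
opening: 0.0221
```

Call:
arm_command --plan '[[[0.004,0,-0.002,0,0,0,0.015],[0,0,0,0,0,0,0.015]]]'

```text
t: 12.65
tool_pos: [0.4412, 0.3488, 0.0478]
tool_rot: [-0.293, 1.539, 0.297]
contact_force: [-0.3, 0.2, -1.5]
opening: 0.0219
```

```bash
python3 - <<'E'
from h import *
o,_=state();print(o['contact_force'],o['wrist_torque'])
T=c2w('scene');im=get_image('scene')
for r in mark_of('scene','roller')[:4]: print(r['conf'],w(T,r['at']),px('scene',r['at']))
save('s5.png',cv2.resize(im[110:260,280:480],(800,600),interpolation=cv2.INTER_CUBIC))
E
```

```text
t 12.65 pos [0.4412 0.3488 0.0478] psi 111.58 down [ 0.01   0.005 -1.   ] op 0.0219 q [ 0.54  0.08  1.9  -0.    1.14 -1.41]
[-0.3481  0.2373 -1.4708] [-0.0959  0.0431  0.0143]
0.84 [0.4436 0.3525 0.0592] (363, 175)
0.71 [ 0.4975 -0.4801  0.0082] (195, 365)
0.69 [ 0.3816 -0.2066  0.0095] (233, 279)
```

View pics/s5.png

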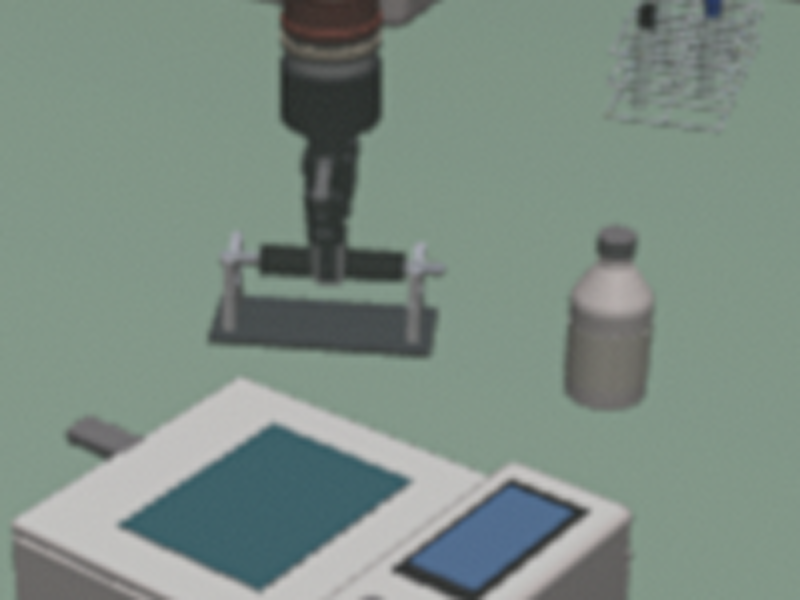

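Call:
arm_command --plan '[[[-0.004,0,-0.004,0,0.5,0,0.015],[0,0,-0.003,0,0,0,0.015],[0,0,0,0,0,0,0.015]]]'

```text
t: 13.0
tool_pos: [0.4329, 0.3455, 0.0494]
tool_rot: [-0.294, 1.551, 0.296]
contact_force: [-0.0, -0.5, -1.7]
opening: 0.0218
```

```bash
python3 - <<'E'
from h import *
go([.4375,.347,.047],111.4)
E
```

```text
t 13.0 pos [0.4329 0.3455 0.0494] psi 111.55 down [-0.001  0.001 -1.   ] op 0.0218 q [ 0.54  0.07  1.92  0.    1.15 -1.41]
shift mm [ 2.4 -0.3  4.8] rows 1 each [ 2.4 -0.3  4.8] | turn [ 0.15 -0.02 -0.06] rows 1 each [ 0.15 -0.02 -0.06] | shift after turn [ 2.4 -0.3  4.8] each [ 2.4 -0.3  4.8]
```

Call:
arm_command --plan '[[[0.002,0,0.003,0,0,0,0.015],[0.002,0,0,0,0,0,0.015],[0,0,0,0,0,0,0.015]]]'

```text
t: 13.25
tool_pos: [0.4355, 0.3465, 0.0472]
tool_rot: [-0.296, 1.553, 0.295]
contact_force: [0.6, 0.4, -2.3]
opening: 0.0219
```

```bash
python3 - <<'E'
from h import *
go([.4375,.347,.047],111.4)
print(ctrl.get_obs()['contact_force'])
E
```

```text
t 13.25 pos [0.4355 0.3465 0.0472] psi 111.59 down [-0.002 -0.001 -1.   ] op 0.0219 q [ 0.54  0.08  1.91  0.    1.15 -1.41]
shift mm [ 0.2 -0.3  2. ] rows 1 each [ 0.2 -0.3  2. ] | turn [ 0.19 -0.14 -0.01] rows 1 each [ 0.19 -0.14 -0.01] | shift after turn [ 0.2 -0.2  2. ] each [ 0.2 -0.2  2. ]
[ 0.5807  0.4138 -2.2886]
```

Call:
arm_command --plan '[[[0,0,0,0,0,0,0.03],[0,0,0,0,0,0,0.03],[0,0,0,0,0,0,0.06],[0,0,0,0,0,0,0.06],[0,0,0,0,0,0,0.06],[0,0,0,0,0,0,0.06]]]'

```text
t: 13.75
tool_pos: [0.4366, 0.3472, 0.0471]
tool_rot: [-0.295, 1.551, 0.296]
contact_force: [-0.2, -0.7, -0.2]
opening: 0.0603
```

Call:
arm_command --plan '[[[-0.01,0,0,0,0,0,0.06],[-0.02,0,0,0,0,0,0.06],[-0.03,0,0,0,0,0,0.06],[-0.03,0,0,0,0,0,0.06],[-0.03,0,0,0,0,0,0.06],[-0.03,0,0,0,0,0,0.06],[-0.03,0,0,0,0,0,0.06],[-0.02,0,0,0,0,0,0.06],[0,0,0,0,0,0,0.06]]]'

```text
t: 14.5
tool_pos: [0.4347, 0.3458, 0.2587]
tool_rot: [-0.296, 1.555, 0.295]
contact_force: [0.3, 0.8, 1.3]
opening: 0.0597
```

```bash
python3 - <<'E'
from h import *
T=c2w('scene');im=get_image('scene'); 
for r in mark_of('scene','roller')[:1]: print(r['conf'],w(T,r['at']),px('scene',r['at']))
a=cv2.resize(im[150:210,320:400],(800,600),interpolation=cv2.INTER_CUBIC)[100:450]
T=c2w('wrist');im=get_image('wrist')
for r in mark_of('wrist','roller')[:1]: print(r['conf'],w(T,r['at']))
b=cv2.resize(im[70:320,220:460],(360,375))
a=cv2.resize(a,(800,350))
c=np.zeros((375,800,3),np.uint8);c[:,:360]=b; c[:193,360:]=cv2.resize(a,(440,193)); save('c6.png',c)
go([.472,-.018,.22],82)
E
```

```text
0.82 [ 0.3805 -0.2035  0.0107] (233, 278)
0.8 [0.4337 0.3492 0.0551]
t 14.7 pos [0.4319 0.3442 0.2502] psi 111.57 down [-0.015 -0.008 -1.   ] op 0.06 q [ 0.54 -0.12  1.75  0.    1.53 -1.41]
shift mm [  32.5 -351.5  -95.4] rows 10 each [  3.3 -35.1  -9.5] | turn [29.57 -0.93  0.36] rows 5 each [ 5.91 -0.19  0.07] | shift after turn [  30.2 -353.1   90.1] each [  3.  -35.3   9. ]
```

View pics/c6.png

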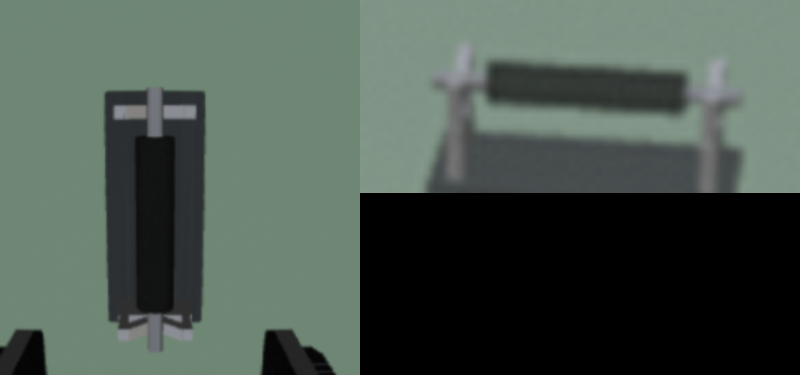

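The roller is seated level in both notches with gaps at both ends, and it has been released. Now the cover.

Call:
arm_command --plan '[[[0,-0.035,-0.0095,0,0,0,0.06],[0,-0.035,-0.0095,0,0,0,0.06],[0,-0.035,-0.0095,0,0,0,0.06],[0,-0.035,-0.0095,0,0,0,0.06],[0,-0.035,-0.0095,0,0,0,0.06],[0,-0.035,-0.0095,0,0,0,0.06],[0,-0.035,-0.0095,0,0,0,0.06],[0,-0.035,-0.0095,0,0,0,0.06],[0,-0.035,-0.0095,0,0,0,0.06],[0,-0.035,-0.0095,0,0,0,0.06],[0,0,0,5.5,0,0,0.06],[0,0,0,5.5,0,0,0.06],[0,0,0,5.5,0,0,0.06],[0,0,0,5.5,0,0,0.06],[0,0,0,5.5,0,0,0.06],[0,0,0,0,0,0,0.06],[0,0,0,0,0,0,0.06]]]'

```text
t: 16.12
tool_pos: [0.4523, -0.0338, 0.2062]
tool_rot: [0.089, 1.659, -0.108]
contact_force: [-0.4, 0.5, -0.1]
opening: 0.0599
```

```bash
python3 - <<'E'
from h import *
T=c2w('wrist');im=get_image('wrist')
for th in ['cover_tab','cover_hinge']:
    for r in mark_of('wrist',th)[:2]: print(th,r['conf'],w(T,r['at']))
h=np.array([.7066,-.0534])
for a,col in ((-7,(255,0,0)),(-8.5,(0,0,255))):
    u=np.array([np.cos(np.radians(a)),np.sin(np.radians(a))]);v=np.array([-u[1],u[0]])
    for s in (-.255,-.21):
        for k in (-.012,.012):
            q=wproj(T,np.r_[h+u*s+v*k,.116]); print(a,s,k,q); cv2.circle(im,tuple(int(round(i)) for i in q),2,col,-1)
    for k in (-.11,.11):
        q=wproj(T,np.r_[h+u*-.207+v*k,.115]); cv2.circle(im,tuple(int(round(i)) for i in q),2,col,-1)
save('w7.png',im)
go([.4705,-.0195,.18],82)
E
```

```text
-7 -0.255 -0.012 [324.894  257.5903]
-7 -0.255 0.012 [361.2313 257.6573]
-7 -0.21 -0.012 [324.7986 320.8057]
-7 -0.21 0.012 [359.4431 320.7617]
-8.5 -0.255 -0.012 [335.0317 257.2845]
-8.5 -0.255 0.012 [371.2343 258.248 ]
-8.5 -0.21 -0.012 [332.7589 320.5157]
-8.5 -0.21 0.012 [367.2979 321.1967]
t 16.27 pos [ 0.4529 -0.0338  0.2072] psi 82.94 down [-0.089 -0.007 -0.996] op 0.0602 q [-0.22 -0.29  1.97 -0.03  1.55 -1.67]
shift mm [25.5 16.9 18. ] rows 1 each [25.5 16.9 18. ] | turn [ 0.89 -5.03  1.07] rows 1 each [ 0.89 -5.03  1.07] | shift after turn [27.2 16.6 15.4] each [27.2 16.6 15.4]
```

View pics/w7.png

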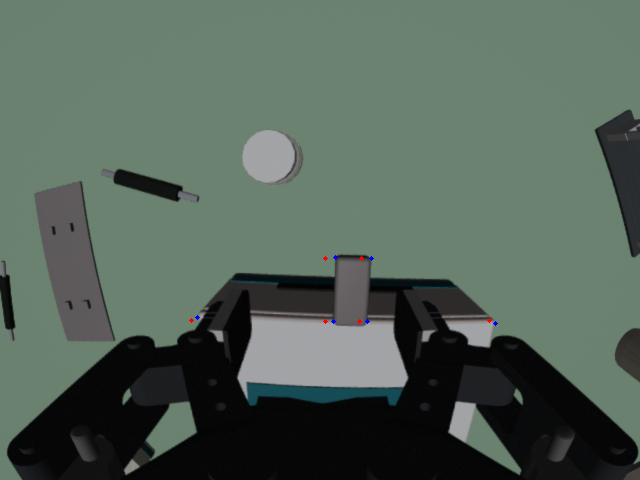

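The tab is at columns 335–370, rows 257–325, and it matches the model with the analyser turned by about -8°. Moving over it.

Call:
arm_command --plan '[[[0,0.008,0.008,0.9,-5,1,0.06],[0,0.007,0.006,0,0,0,0.06],[0,0.004,0.002,0,0,0,0.06],[0,0,0,0,0,0,0.06]]]'

```text
t: 16.6
tool_pos: [0.472, -0.0161, 0.2061]
tool_rot: [0.106, 1.568, -0.108]
contact_force: [-0.2, -0.1, -0.3]
opening: 0.0599
```

```bash
python3 - <<'E'
from h import *
go([.4706,-.0181,.094],82)
E
```

```text
t 16.6 pos [ 0.472  -0.0161  0.2061] psi 82.2 down [-0.    -0.001 -1.   ] op 0.0599 q [-0.19 -0.31  1.99 -0.    1.47 -1.63]
shift mm [112.1  -2.   -1.1] rows 3 each [37.4 -0.7 -0.4] | turn [0.2  0.   0.07] rows 1 each [0.2  0.   0.07] | shift after turn [112.1  -2.2  -1.1] each [37.4 -0.7 -0.4]
```

Call:
arm_command --plan '[[[0.02,-0.001,0,0,0,0,0.06],[0.025,-0.001,0,0,0,0,0.06],[0.02,0,-0.001,0,0,0,0.06],[0.02,0,0,0,0,0,0.06],[0,0,0,0,0,0,0.06]]]'

```text
t: 17.02
tool_pos: [0.4745, -0.0181, 0.1222]
tool_rot: [0.099, 1.566, -0.105]
contact_force: [-2.2, 0.1, -0.9]
opening: 0.0598
```

```bash
python3 - <<'E'
from h import *
go([.4706,-.0181,.094],82)
T=c2w('wrist');im=get_image('wrist');save('w8.png',im)
for r in mark_of('wrist','cover_tab')[:2]: print(r['conf'],w(T,r['at']))
for r in mark_of('top','cover_tab')[:2]: print('top',r['conf'],w(c2w('top'),r['at']))
E
```

```text
t 17.02 pos [ 0.4745 -0.0181  0.1222] psi 82.58 down [ 0.002 -0.004 -1.   ] op 0.0598 q [-0.19 -0.23  2.06 -0.    1.3  -1.63]
shift mm [28.2 -0.4 -3.9] rows 1 each [28.2 -0.4 -3.9] | turn [0.58 0.14 0.22] rows 1 each [0.58 0.14 0.22] | shift after turn [28.2 -0.5 -3.8] each [28.2 -0.5 -3.8]
top 0.71 [ 0.4675 -0.0197  0.1123]
```

Call:
arm_command --plan '[[[0.007,0,-0.004,0.5,0,0,0.06],[0.008,0,-0.001,0,0,0,0.06],[0.008,0,0,0,0,0,0.06],[0.006,0,0,0,0,0,0.06],[0,0,0,0,0,0,0.06]]]'

```text
t: 17.58
tool_pos: [0.4768, -0.019, 0.102]
tool_rot: [0.104, 1.547, -0.114]
contact_force: [-0.1, -0.9, 0.5]
opening: 0.0598
```

```bash
python3 - <<'E'
from h import *
go([.4700,-.0184,.094],82); print(ctrl.get_obs()['contact_force'])
E
```

```text
t 17.58 pos [ 0.4768 -0.019   0.102 ] psi 82.04 down [ 0.021 -0.008 -1.   ] op 0.0598 q [-0.19 -0.21  2.08 -0.    1.25 -1.62]
shift mm [ 7.9 -0.3 -7. ] rows 1 each [ 7.9 -0.3 -7. ] | turn [0.04 1.25 0.29] rows 1 each [0.04 1.25 0.29] | shift after turn [ 8.  -0.3 -6.8] each [ 8.  -0.3 -6.8]
[-0.1471 -0.8525  0.5439]
```

Call:
arm_command --plan '[[[0.004,0,-0.006,0,1.4,0.3,0.06],[0.004,0,-0.002,0,0.3,0,0.06],[0.002,0,0,0,0,0,0.06],[0,0,0,0,0,0,0.06]]]'

```text
t: 17.92
tool_pos: [0.4679, -0.0178, 0.0906]
tool_rot: [0.111, 1.58, -0.108]
contact_force: [-0.1, -0.8, 1.0]
opening: 0.0599
```

```bash
python3 - <<'E'
from h import *
go([.4700,-.0184,.094],82); print(ctrl.get_obs()['contact_force'])
E
```

```text
t 17.92 pos [ 0.4679 -0.0178  0.0906] psi 82.04 down [-0.012  0.002 -1.   ] op 0.0599 q [-0.2  -0.19  2.09  0.    1.26 -1.63]
shift mm [-3.4 -0.3  2.1] rows 1 each [-3.4 -0.3  2.1] | turn [ 0.04 -0.67 -0.05] rows 1 each [ 0.04 -0.67 -0.05] | shift after turn [-3.4 -0.3  2.2] each [-3.4 -0.3  2.2]
[-0.1191 -0.7974  0.9675]
```

Call:
arm_command --plan '[[[-0.002,0,0.002,0,-0.5,0,0.06],[0,0,0,0,0,0,0.035],[0,0,0,0,0,0,0.015],[0,0,0,0,0,0,0.015],[0,0,0,0,0,0,0.015],[0,0,0,0,0,0,0.015],[0,0,0,0,0,0,0.015]]]' --squeeze 40

```text
t: 18.5
tool_pos: [0.4705, -0.0174, 0.0933]
tool_rot: [0.113, 1.569, -0.108]
contact_force: [0.0, 0.3, -0.6]
opening: 0.023
```

```bash
python3 - <<'E'
from h import *
o,M=state(); print(o['contact_force'],o['wrist_torque'])
# grasp point and arc plan
g=o['tool_pos']+M@[-.019,0,0]; h=np.array([.7066,-.0534,.11]); print('g',g,'radius',np.linalg.norm(g-h))
r=.24;n=20
th=np.radians(np.linspace(0,50,n+1)); x=r*(1-np.cos(th));z=r*np.sin(th)
print(np.round(np.c_[-np.diff(z),np.diff(x)]*1000,1).tolist())
E
```

```text
t 18.5 pos [ 0.4705 -0.0174  0.0933] psi 81.94 down [-0.001  0.003 -1.   ] op 0.023 q [-0.2  -0.2   2.09  0.    1.25 -1.63]
[ 0.0419  0.3362 -0.5571] [ 0.0752 -0.0216 -0.2173]
g [ 0.4705 -0.0175  0.1123] radius 0.23881743478419074
[[-10.5, 0.2], [-10.4, 0.7], [-10.4, 1.1], [-10.3, 1.6], [-10.3, 2.0], [-10.2, 2.5], [-10.1, 2.9], [-9.9, 3.4], [-9.8, 3.8], [-9.6, 4.2], [-9.4, 4.6], [-9.2, 5.0], [-9.0, 5.4], [-8.7, 5.8], [-8.4, 6.2], [-8.2, 6.6], [-7.9, 6.9], [-7.6, 7.2], [-7.2, 7.6], [-6.9, 7.9]]
```

Call:
arm_command --plan '[[[-0.0105,0,0,0,0,0,0.015],[-0.0105,0,0.0005,0,0,0,0.015],[-0.0105,0,0.001,0,0,0,0.015],[-0.0105,0,0.0015,0,0,0,0.015],[-0.0105,0,0.002,0,0,0,0.015],[-0.01,0,0.0025,0,0,0,0.015],[0,0,0,0,0,0,0.015]]]' --squeeze 50

```text
t: 19.08
tool_pos: [0.4801, -0.0189, 0.1603]
tool_rot: [0.115, 1.564, -0.109]
contact_force: [1.5, 0.7, -3.1]
opening: 0.0227
```

```bash
cat >> h.py <<'E'
def arc(target=50,tool_psi=82):
    o,M=state(); g=o['tool_pos']+M@[-.019,0,0]; h=np.array([.7066,-.0534,.11]); u=np.array([np.cos(np.radians(8)),-np.sin(np.radians(8))])
    a=(g[:2]-h[:2])@u; b=(g[:2]-h[:2])@[-u[1],u[0]]; z=g[2]-.1117; ang=np.degrees(np.arctan2(z,-a))
    print('angle est',ang,'radius',np.hypot(a,z),'lat',b,'F',o['contact_force'],'tau',o['wrist_torque'])
    r=.239; t=np.radians(np.linspace(ang,target,max(2,int(abs(target-ang)/2.5)+1))); print('rows x,z',np.round(np.c_[-np.diff(r*np.sin(t)),-np.diff(r*np.cos(t))]*1000,1).tolist())
    G=M; aa=np.radians(tool_psi); G=np.array([[0,np.cos(aa),np.sin(aa)],[0,np.sin(aa),-np.cos(aa)],[-1,0,0]]); print('level turn',np.degrees(R.from_matrix(M.T@G).as_rotvec()))
E
python3 -c "
from h import *
arc()"
```

```text
t 19.08 pos [ 0.4801 -0.0189  0.1603] psi 81.83 down [ 0.004  0.003 -1.   ] op 0.0227 q [-0.2  -0.25  2.02  0.    1.37 -1.63]
angle est 16.42633585032887 radius 0.23893418360054197 lat 0.0025558894150477587 F [ 1.4649  0.7076 -3.0678] tau [ 0.1517  0.1166 -0.3111]
rows x,z [[-10.3, 3.3], [-10.1, 3.7], [-9.9, 4.2], [-9.7, 4.6], [-9.5, 5.1], [-9.3, 5.5], [-9.0, 5.9], [-8.7, 6.3], [-8.4, 6.7], [-8.1, 7.1], [-7.8, 7.4], [-7.5, 7.8], [-7.1, 8.1]]
level turn [-0.1709  0.2283 -0.2211]
```

Call:
arm_command --plan '[[[-0.0105,0,0.003,0,0,0,0.015],[-0.01,0,0.0035,0,0,0,0.015],[-0.01,0,0.004,0,0,0,0.015],[-0.0095,0,0.0045,0,0,0,0.015],[-0.0095,0,0.005,0,0,0,0.015],[-0.0095,0,0.0055,0,0,0,0.015],[-0.009,0,0.006,0,0,0,0.015],[0,0,0,0,0,0,0.015]]]'

```text
t: 19.75
tool_pos: [0.5116, -0.0237, 0.2284]
tool_rot: [0.115, 1.569, -0.11]
contact_force: [3.7, 1.3, -4.3]
opening: 0.0232
```

```bash
python3 -c "
from h import *
arc()"
```

```text
t 19.75 pos [ 0.5116 -0.0237  0.2284] psi 81.79 down [-0.     0.004 -1.   ] op 0.0232 q [-0.19 -0.22  1.87  0.    1.49 -1.62]
angle est 34.52995614951754 radius 0.23938870440205257 lat 0.0021613290810637356 F [ 3.7206  1.3261 -4.3141] tau [ 0.0202 -0.178  -0.3159]
rows x,z [[-8.7, 6.3], [-8.4, 6.7], [-8.1, 7.1], [-7.8, 7.4], [-7.5, 7.8], [-7.1, 8.1]]
level turn [-0.2062 -0.0571 -0.2038]
```

Call:
arm_command --plan '[[[-0.0085,0,0.0065,0,0,0,0.015],[-0.0085,0,0.0065,0,0,0,0.015],[-0.008,0,0.007,0,0,0,0.015],[-0.008,0,0.0075,0,0,0,0.015],[-0.0075,0,0.008,0,0,0,0.015],[-0.007,0,0.008,0,0,0,0.015],[0,0,0,0,0,0,0.015]]]'

```text
t: 20.33
tool_pos: [0.5523, -0.0301, 0.2741]
tool_rot: [0.115, 1.589, -0.11]
contact_force: [2.1, 1.1, -4.6]
opening: 0.0231
```

```bash
python3 - <<'E'
from h import *
arc()
im=get_image('scene')
for n in ['cover_tab']:
    T=c2w('scene')
    for r in mark_of('scene',n)[:2]: print(r['conf'],w(T,r['at']))
get_image('top')
for n in ['cover_tab','cover_hinge']:
    for r in mark_of('top',n)[:2]: print('top',n,r['conf'],w(c2w('top'),r['at']))
c=calibration('scene');Ti=np.linalg.inv(c2w('scene')); h=np.array([.7066,-.0534,.110]); u=np.array([np.cos(np.radians(8.2)),-np.sin(np.radians(8.2)),0]);v=np.array([-u[1],u[0],0])
for ang,col in ((50,(255,0,0)),(47,(0,0,255)),(53,(255,255,0))):
    a=np.radians(ang); e=-u*np.cos(a)+np.array([0,0,np.sin(a)])
    for k in (-.11,.11):
        p=w(Ti,h+e*.207+v*k); cv2.circle(im,px('scene',p),1,col,-1)
save('s9.png',cv2.resize(im[120:330,250:530],(800,600),interpolation=cv2.INTER_CUBIC))
E
```

```text
t 20.33 pos [ 0.5523 -0.0301  0.2741] psi 81.83 down [-0.021  0.005 -1.   ] op 0.0231 q [-0.19 -0.13  1.72  0.    1.57 -1.62]
angle est 49.37230448401748 radius 0.23901177232608026 lat 0.001582006112310616 F [ 2.1179  1.1481 -4.567 ] tau [ 0.033   0.0088 -0.2433]
rows x,z [[-1.7, 2.0]]
level turn [-0.1736 -1.2157 -0.1023]
0.73 [ 0.5497 -0.0301  0.2885]
top cover_tab 0.73 [ 0.5495 -0.0313  0.2876]
```

View pics/s9.png

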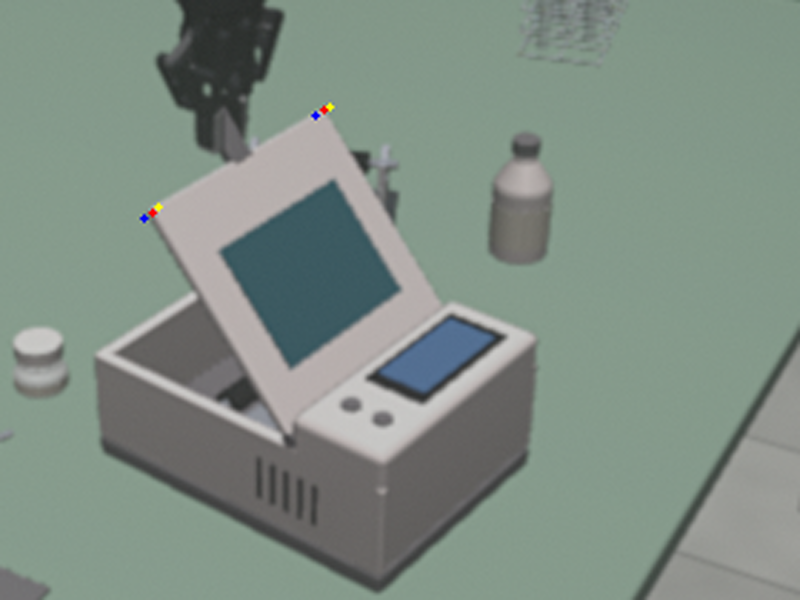

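Call:
arm_command --plan '[[[-0.003,0,0.003,0,0,0,0.015],[0,0,0,0,0,0,0.015],[0,0,0,0,0,0,0.015]]]'

```text
t: 20.83
tool_pos: [0.5526, -0.0301, 0.2744]
tool_rot: [0.115, 1.593, -0.11]
contact_force: [0.8, 0.3, -2.8]
opening: 0.0231
```

```bash
python3 - <<'E'
from h import *
arc()
for cam in ('scene','top'):
    im=get_image(cam)
    for r in mark_of(cam,'cover_tab')[:1]:
        p=w(c2w(cam),r['at']); print(cam,p,np.degrees(np.arctan2(p[2]-.11,np.hypot(*(p[:2]-[.7066,-.0534])))))
    r=[w(c2w(cam),r['at']) for r in mark_of(cam,'roller')[:4]]; print(r)
arc()
E
```

```text
t 20.83 pos [ 0.5526 -0.0301  0.2744] psi 81.83 down [-0.025  0.005 -1.   ] op 0.0231 q [-0.19 -0.12  1.71  0.    1.58 -1.62]
angle est 49.471993727251885 radius 0.23899791043387353 lat 0.0016038916581197597 F [ 0.8058  0.2671 -2.838 ] tau [ 0.007   0.0626 -0.1828]
rows x,z [[-1.4, 1.7]]
level turn [-0.1719 -1.4693 -0.0895]
scene [ 0.5531 -0.0309  0.2895] 49.15321209201626
[array([ 0.3835, -0.2039,  0.0096]), array([ 0.4954, -0.479 ,  0.0106]), array([ 0.6472, -0.0409, -0.0018]), array([ 0.7052, -0.0592,  0.1147])]
top [ 0.5477 -0.0308  0.2887] 48.07585699112487
[array([0.4374, 0.3467, 0.058 ]), array([ 0.3833, -0.2124,  0.0086]), array([ 0.4939, -0.4817,  0.013 ])]
t 21.13 pos [ 0.5529 -0.0301  0.2747] psi 81.83 down [-0.024  0.005 -1.   ] op 0.0234 q [-0.19 -0.12  1.71  0.    1.58 -1.62]
angle est 49.574969255623444 radius 0.23902632048937075 lat 0.0016008124070506433 F [ 0.58    1.2615 -3.7516] tau [-0.0009  0.2273 -0.219 ]
rows x,z [[-1.1, 1.4]]
level turn [-0.1711 -1.4104 -0.0903]
```

Call:
arm_command --plan '[[[-0.004,0,0.003,0,-1,0,0.015],[0,0,0,0,0,0,0.015],[0,0,0,0,0,0,0.015],[0,0,0,0,0,0,0.015]]]'

```text
t: 21.47
tool_pos: [0.556, -0.0306, 0.2773]
tool_rot: [0.114, 1.574, -0.111]
contact_force: [1.6, 0.8, -5.9]
opening: 0.0228
```

```bash
python3 - <<'E'
from h import *
arc()
for cam in ('scene','top'):
    im=get_image(cam); save(cam+'e.png',im)
    for n in ('cover_tab','bottle','jar','carton'):
        for r in mark_of(cam,n)[:1]:
            p=w(c2w(cam),r['at']); print(cam,n,p, np.degrees(np.arctan2(p[2]-.11,np.hypot(*(p[:2]-[.7066,-.0534])))) if n=='cover_tab' else '')
arc()
E
```

```text
t 21.47 pos [ 0.556  -0.0306  0.2773] psi 81.82 down [-0.006  0.002 -1.   ] op 0.0228 q [-0.19 -0.13  1.71  0.    1.56 -1.62]
angle est 50.50375201468895 radius 0.23922582509977028 lat 0.0015450837256747486 F [ 1.6315  0.7603 -5.9345] tau [-0.0321  0.0468 -0.251 ]
rows x,z [[1.3, -1.6]]
level turn [-0.1823 -0.381  -0.0901]
scene cover_tab [ 0.5584 -0.0296  0.294 ] 50.784548284117115
scene bottle [0.665  0.3627 0.0022] 
scene jar [ 0.3776 -0.0757 -0.0029] 
scene carton [ 0.7202 -0.3609 -0.0005] 
top bottle [ 0.6606  0.3618 -0.0027] 
top jar [ 0.3775 -0.0696 -0.002 ] 
top carton [ 0.7146 -0.3637  0.0023] 
t 21.97 pos [ 0.556  -0.0306  0.2773] psi 81.82 down [-0.007  0.003 -1.   ] op 0.0229 q [-0.19 -0.13  1.71  0.    1.56 -1.62]
angle est 50.49216485318487 radius 0.23921169771363912 lat 0.0015555468065773133 F [ 1.0456  0.8895 -5.2188] tau [-0.0333  0.0048 -0.1848]
rows x,z [[1.3, -1.6]]
level turn [-0.1788 -0.3967 -0.0908]
```

```bash
python3 -c "
from h import *
print(finish_job())"
```

```text
the job is handed in; nothing more can be done
None
```

I did both parts in the order asked, and I handed the job in at about 22 s of the 64 s allowed.

- **Roller:** I took the largest of the three candidates, about 170 mm long and the one in the tray, and set it in the stand's V notches. I let go of it with the cover still shut. Pictures taken after release showed it level, with both shaft ends in the notches and a gap at each end of the sleeve. A later look from above again put its middle about 58 mm up; seated is 57 mm.
- **Cover:** I pinched the tab from above, raised the cover along its arc and handed in while still gripping it.
- **Cover angle:** The arm's position gives about 50.5° and the side camera 50.8°. They held steady over the last half second. The top camera no longer found the tab in the final check. Just before the last small correction it had read 48.1°, against 49.2° from the side camera and 49.5° from the arm, so the angle is uncertain by about 1–2°.
- **Other things:** The bottle, jar and carton were still at their starting positions, within camera accuracy. In the readings I took, the outside force stayed below 10 N.

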